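# Snap the notice holder's press stud shut with the pliers

## Robot

A 6-joint arm with a two-finger parallel gripper is mounted at the origin on the work surface. World frame = base frame: x ahead of the robot, y to its left, z up, the work surface at z = 0. Lengths are in mm, angles in rad, forces in N, time in s.
With the tool pointing down it reaches from about 275 to 750 mm from the base axis. Payload 10.2 kg.
Tool frame: the origin (TCP) lies on the front face of the gripper's body, between the roots of the fingers; the fingertips stand 73 mm ahead of it and the grasp point (between the pads) lies 54 mm ahead of it; z points along the fingers, y is the line along which they close (so a half turn about z gives the same grasp; the last joint's range is limited). The gripper opens to 85 mm and grips with 20 to 120 N. Pads are 22 mm wide; open, the fingers measure 114 mm over their backs; the gripper's body (76 mm by 85 mm) begins 54 mm behind the grasp point. The pads swing forward as they close: fully open they stand 13 mm farther back than shut.
Start: joints at [-1.464, 0.313, 1.498, -0, 1.331, -0.223], TCP at [170.011, -496.717, 303.894] pointing down, gripper open.
Joint ranges: [-2.94, 2.94], [-0.97, 2.17], [0.19, 2.56], [-1.23, 4.37], [0.02, 3.11], [-2.88, 2.88]. Speed limits (rad/s): [2.39, 2.39, 3.01, 3.14, 3.14, 3.14].

## Interface

Orientations are given as a unit quaternion [w, x, y, z].
In Python, from rig import * gives the robot as it stands.
- The arm moves only by the tool step_arm, never from a script. Its argument "plan" is a list of rows, each an object with "offset": the shift along the tool's x, y, z in cm, a list of three; "rot": the turn, a rotation vector about the tool's x, y, z in degrees, a list of three; "gripper": the finger opening in cm, from 0 to 8.54. In form: [{"offset": [x, y, z], "rot": [wx, wy, wz], "gripper": gripper}, ...]. A call has 1 to 12 rows; each row is the pose to reach, as a shift and turn from the pose commanded when the call began, along the tool's axes at that moment; what a row does not reach only later rows make up. A row lasts 1/10 s, in which the tool goes at most 50 mm and 8.59 degrees, less where a joint would pass 70% of its speed; a pose out of reach is approached as far as the arm can. A call with a gripper value outside its range is refused whole. The fingers move at their own pace and stop on an object; "squeeze" is the grip in N (left out, the last holds). Time passes only in rows, so rows that repeat a pose let the fingers close. It gives the time, the measured TCP pose, the force, the opening and the grip force at its end, in the units of the state.
- sense(): the state, without advancing time (a new reading comes with each control period).
- capture(name): name is "scene" or "top" or "wrist"; returns a dict with "color" (400x640x3 uint8, red, green, blue), "depth" (400x640 float32, mm along the optical axis (not along the pixel's ray), 0 where there is no reading), "vertical_fov" (degrees; the focal length in pixels is half the picture's height over the tangent of half this angle, whatever the lens; pixels are square), "cx", "cy" (the principal point, pixels), "rvec" (rotation vector, rad) and "tvec" (3), from world to camera coordinates, as OpenCV has them; the wrist camera has in their place "mount" (4x4, takes a point from camera to tool coordinates, whose origin is the TCP and whose axes are the flange's). Camera axes: x right, y down, z forward; pixel columns grow to the right and rows downward; lengths in mm; the calibration is good to about 2 mm. A picture is of the moment at which its call begins: read the wrist's pose just before it.
- finish_job(): hands the job in; it is judged then, once.
The state is a dict: "time_s": time; "joints": joint angles; "dq": joint speeds; "tau": joint torques, N m; "eef_pos": TCP position; "ee_rot": TCP orientation; "force": force on the tool from outside, world axes, zero at the start; "wrist_torque": the same for the moment, N m; "grip_width": opening from 0.0 (shut) to 1.0 (fully open); "grip_force": force on a finger pad.
Only numpy, scipy, OpenCV 4.12 (cv2) and the standard library are available. Lean on these libraries where they do the work, as an engineer would, in place of code of your own. Each camera call takes 0.05 s, during which the arm holds its last target. There are 200 camera calls.

## Task

Pick up the snap pliers by their two handles, bring the open jaws over the press stud in the ear of the notice holder, and squeeze gently until the stud clicks fully shut. Use only the pliers on the holder, not the fingers, do not crush the stud and do not tip or drag the holder; then lay the pliers back down flat on the desk, clear of the holder, let go, and leave everything else on the desk alone.

Things in the scene. Friction and masses are not known exactly. Their poses are not given: they have to be found in the camera images.
- pliers: Snap pliers, steel with black handles, lying flat: 185 mm long, 180 g, two halves on an upright pivot, sprung open. Origin on the pivot, at the underside; x to the jaws, y across, z up. The frame belongs to one half, which turns clockwise (seen from above) by half the squeeze angle as the pliers shut
- pliers_grip (a point): Where to grasp the pliers, closing along their y: midway between the handles, 90 mm behind the pivot, 12 mm above the underside, axes as pliers. Handles are 24 mm high, 12 mm wide, 85 mm long about this point; 62 mm over their outsides here when open, 30 mm shut. The pliers balance 15 mm ahead of this point
- squeeze (a joint): Angle by which the pliers are squeezed: 0 open, 0.36 rad shut. Held at pliers_grip with up to about 10 N on each handle they stay open; they yield from 11 N and shut on nothing at 14 N. On the stud about 20 N makes it click; above about 30 N it is crushed
- pliers_jaw (a point): Midway between the two round pressing faces (10 mm across) of the open jaws, 130 mm ahead of pliers_grip (40 mm ahead of the pivot), 12 mm above the underside, same axes. One face at +y, one at -y, 25 mm apart when open, 11 mm shut. Jaw tips reach 13 mm further ahead and are 16 mm high; between the jaws it is free for 27 mm behind this point
- holder: Notice holder, 950 g, standing loose on the desk: grey foot 150 x 110 x 10 mm, on it an upright clear panel 140 mm long (x), 10 mm thick, up to 120 mm high, with paper in it. Origin under the foot's centre, z up. A flat upright ear, 4 mm thick, 26 mm high, sticks out 34 mm from the panel's edge on the -x side (towards the robot) and carries the press stud
- snap (a point): Centre of the press stud in the ear's mid-plane, 50 mm above the desk, axes as holder. The stud's axis is y (level); the ear's free edge is 17 mm to -x, the panel's edge 17 mm to +x. Fixed steel socket, 16 mm across, on the -y side, face 6 mm from here; cap, 16 mm across, on the +y side, face 11 mm from here open, 6 mm shut. Pinch both together along y
- stud (a joint): Travel of the stud's cap: 0 open, 0.005 m snapped shut. Let go before half way it springs back; past half way it snaps in and stays. The cap needs about 14 N to start, then gives way; pushed from one side only, the loose holder slides or tips instead
- mug: Bystander: white mug, 90 mm high, 76 mm across; origin under its centre
- jar: Bystander: glass jar with lid, 60 mm high, 64 mm across; origin under its centre
- glue: Bystander: glue stick standing up, 75 mm high, 30 mm across; origin under its centre
- eraser: Bystander: white eraser 45 x 22 x 12 mm; origin under its centre
- stapler: Bystander: stapler 135 mm long (x), 34 mm wide, 55 mm high; origin under its centre
- tape: Bystander: tape dispenser 140 mm long (x), 50 mm wide, 76 mm high; origin under its centre
- marker: Bystander: marker pen 130 mm long (x), 14 mm thick, lying; origin under its centre
Mind the look-alikes: they are no part of the job. What is shaped like the pliers but turquoise is not meant.

How it is judged (in metres and radians):
On the way, in this order (a step that is already met when the one before it is completed fails the run):
1. the pliers are lifted and their jaws stand over the stud (distance between pliers_jaw and snap below 0.012 m and height (world z) of pliers_grip above 0.025 m and value of joint stud below 0.002 m), for 0.1 s.
2. the stud is snapped shut between the jaws (value of joint stud above 0.004 m and distance between pliers_jaw and snap below 0.015 m), for 0.1 s.
At the end, for the whole second after the job is handed in: The stud's cap is in by more than 4 of its 5 mm; the pliers lie flat on the desk (within 5 mm of height and 0.08 rad), at rest, not touching the holder, their jaws more than 40 mm from the stud; the holder stands upright (within 0.05 rad), at rest and within 30 mm of where it was (value of joint stud above 0.004 m and height (world z) of pliers_grip below 0.017 m and angle between pliers_grip's own z axis and vertical below 0.08 rad and linear speed of each of pliers, holder below 0.02 m/s and contact force between pliers and holder below 0.1 N and horizontal distance between pliers_jaw and snap above 0.04 m and angle between holder's own z axis and vertical below 0.05 rad and distance of holder from where it was at the start of the episode below 0.03 m).
It fails at once if the stud is crushed (contact force between pliers and holder above 80 N).
It fails at once if the fingers touch the holder (contact force between the fingers and holder above 2 N).
It fails at once if the holder is dragged or tipped (distance of holder from where it was at the start of the episode above 0.03 m or angle between holder's own z axis and vertical above 0.2 rad).
It fails at once if a bystander is disturbed (distance of any of mug, jar, glue, eraser, stapler, tape, marker from where it was at the start of the episode above 0.03 m).
It also fails if it takes over 64 s, if anything falls off the work surface, if the arm or the gripper's body presses on something with over 40 N, if the wrist force passes 120 N, or if a joint passes its speed limit or range.

## Working session

There is one attempt and no reset: what is moved stays moved. The work goes in short steps, Python scripts to look and compute and a tool call to move; the robot and the scene stay as the last step left them, time stands still between calls to the robot, and variables do not carry over. Pictures are saved under pics/ and viewed, at most 10 in all, crops included, and the job is handed in when it is done.

Besides the shell and the picture viewer there is one more tool, called after "Emit:" as a command line: name --argument value ..., lists and objects as JSON in quotes. step_arm: Moves the arm, as the interface text tells. Its arguments: {"type":"object","properties":{"plan":{"type":"array"},"squeeze":{"type":"number"}},"required":["plan"]}

```bash
ls; mkdir -p pics
cat > h.py <<'E'
from rig import *
import numpy as np, cv2
from scipy.spatial.transform import Rotation as R
def cam(name):
    s=sense(); c=capture(name); h=c["color"].shape[0]
    f=h/2/np.tan(np.radians(c["vertical_fov"])/2)
    if name=="wrist":
        q=np.array(s["ee_rot"]); T=np.eye(4); T[:3,:3]=R.from_quat(q[[1,2,3,0]]).as_matrix(); T[:3,3]=s["eef_pos"]
        M=T@np.array(c["mount"])
    else:
        r=R.from_rotvec(np.ravel(c["rvec"])).as_matrix(); M=np.eye(4); M[:3,:3]=r.T; M[:3,3]=-r.T@np.ravel(c["tvec"])
    c["M"]=M; c["f"]=f; return c
def rays(c,uv):
    uv=np.atleast_2d(uv).astype(float)
    return np.c_[(uv[:,0]-c["cx"])/c["f"],(uv[:,1]-c["cy"])/c["f"],np.ones(len(uv))]@c["M"][:3,:3].T
def onplane(c,uv,z):
    d=rays(c,uv); o=c["M"][:3,3]; return o+d*((z-o[2])/d[:,2])[:,None]
def cloud(c):
    v,u=np.mgrid[:400,:640]; uv=np.c_[u.ravel(),v.ravel()]
    return (c["M"][:3,3]+rays(c,uv)*c["depth"].ravel()[:,None]).reshape(400,640,3)
def save(c,n,box=None,k=1):
    im=c["color"][:,:,::-1]
    if box: x0,y0,x1,y1=box; im=im[y0:y1,x0:x1]
    cv2.imwrite("pics/"+n,cv2.resize(im,None,fx=k,fy=k,interpolation=cv2.INTER_CUBIC))
E
python3 - <<'E'
from h import *
import pickle
s=sense(); print(s["eef_pos"],s["ee_rot"],s["force"],s["grip_width"])
cs={n:cam(n) for n in("scene","top")}
pickle.dump(cs,open("c0.pkl","wb"))
for n,c in cs.items(): save(c,n+".png"); print(n,c["M"].round(2).tolist(),c["f"])
E
```

```text
pics
[ 169.97267438 -496.53641688  303.3263393 ] [-6.51658510e-04  9.86434609e-01  1.64153396e-01  2.85253157e-05] [ 1.00659344  0.38813753 -0.65822021] 1.00022340971135
scene [[-0.24, 0.53, -0.81, 1241.44], [0.97, 0.13, -0.2, 164.92], [-0.0, -0.84, -0.55, 551.13], [0.0, 0.0, 0.0, 1.0]] 368.36535220375174
top [[-0.0, -0.99, 0.15, 393.19], [-1.0, 0.01, 0.02, 10.9], [-0.02, -0.15, -0.99, 1025.12], [0.0, 0.0, 0.0, 1.0]] 414.265649555211
```

View pics/scene.png

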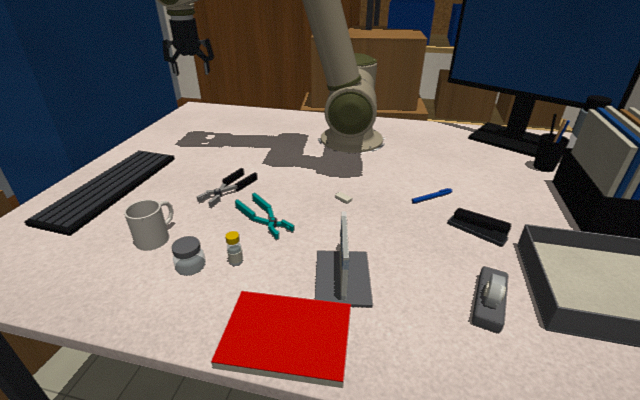

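View pics/top.png

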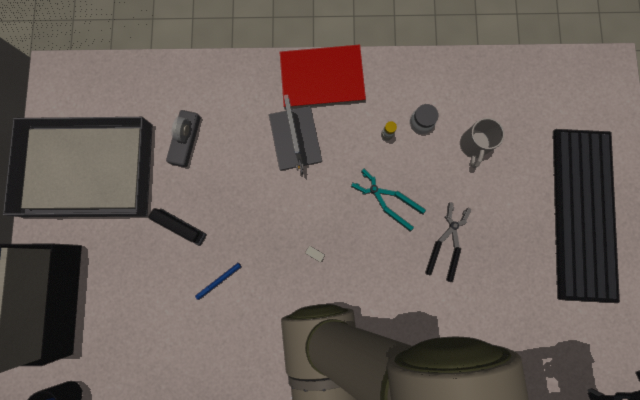

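The top view has two candidates: black-handled steel pliers with the handles at (432,258) and (454,264) and the pivot at (455,226), and a turquoise pair at (388,200). The black and steel pair fits the description. The holder is at (295,137), with its ear near (304,172). I'll confirm in a crop and measure.

Run:
```python
from h import *
import pickle
cs=pickle.load(open("c0.pkl","rb")); c=cs["top"]
im=c["color"]; 
a=im[185:295,405:490]; b=im[95:190,260:345]
a=cv2.resize(a,(340,440),interpolation=cv2.INTER_CUBIC); b=cv2.resize(b,(394,440),interpolation=cv2.INTER_CUBIC)
cv2.imwrite("pics/crop1.png",np.hstack([a,b])[:,:,::-1])
m=np.zeros((400,640),np.uint8); hsv=cv2.cvtColor(im,cv2.COLOR_RGB2HSV)
m[230:290,420:470]=(hsv[230:290,420:470,2]<45)*255
n,l,st,ce=cv2.connectedComponentsWithStats(m)
for i in range(1,n):
    if st[i,4]>40:
        pts=np.argwhere(l==i)[:,::-1]; print(st[i],ce[i].round(1))
        w=onplane(c,pts,20)[:,:2].astype(np.float32); r=cv2.minAreaRect(w); print(w.mean(0),r,cv2.boxPoints(r).round(1).tolist())
P=cloud(c)
for uv in [(455,226),(432,258),(454,264),(449,207),(466,211),(304,172),(304,168),(300,160),(290,110)]: print(uv,P[uv[1],uv[0]].round(1), onplane(c,uv,20).round(1))
```

```text
[426 241  15  34 184] [433.2 257.4]
[ 392.86426 -242.41238] ((393.241455078125, -242.55821228027344), (11.923365592956543, 82.76203155517578), 69.11152648925781) [[352.5, -233.39999389648438], [429.79998779296875, -262.8999938964844], [434.0, -251.6999969482422], [356.70001220703125, -222.1999969482422]]
[447 247  14  35 197] [453.4 264.1]
[ 376.8124  -289.50806] ((377.2693786621094, -289.5922546386719), (13.08743667602539, 82.4108657836914), 73.03761291503906) [[335.8999938964844, -283.79998779296875], [414.79998779296875, -307.8999938964844], [418.6000061035156, -295.3999938964844], [339.79998779296875, -271.29998779296875]]
(455, 226) [ 467.5 -298.3   19.2] [[ 467.4 -298.1   20. ]]
(432, 258) [ 391.3 -238.9   22.2] [[ 391.3 -239.5   20. ]]
(454, 264) [ 377.  -290.1   22.9] [[ 376.9 -291.    20. ]]
(449, 207) [ 513.7 -285.9   20.3] [[ 513.7 -286.    20. ]]
(466, 211) [ 503.7 -326.7   19.5] [[ 503.6 -326.5   20. ]]
(304, 172) [607.5  67.7   0.8] [[603.5  66.7  20. ]]
(304, 168) [ 6.18e+02  6.78e+01 -2.00e-01] [[613.6  66.7  20. ]]
(300, 160) [627.9  75.   45.4] [[634.   76.7  20. ]]
(290, 110) [727.2  93.2 119.8] [[764.  102.3  20. ]]
```

View pics/crop1.png

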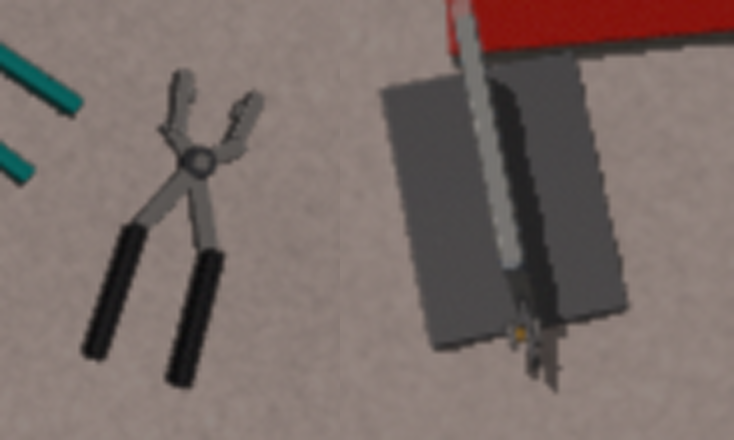

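The crop shows the black-handled steel pliers with jaws up, and the holder's ear and stud at the lower right. Next I'll work out the first move, to above the pliers.

```bash
cat >> h.py <<'E'
def go(xyz,yaw,s=None):
    s=s or sense(); q=np.array(s["ee_rot"]); A=R.from_quat(q[[1,2,3,0]])
    y=np.radians(yaw); x=[np.cos(y),np.sin(y),0]; z=[0,0,-1]
    B=R.from_matrix(np.c_[x,np.cross(z,x),z])
    print("t",round(s["time_s"],2),"tcp",np.round(s["eef_pos"],1),"offset",(A.inv().apply(np.array(xyz)-s["eef_pos"])/10).round(2),"rot",(A.inv()*B).as_rotvec(degrees=True).round(2))
E
python3 - <<'E'
from h import *
print(capture("wrist")["mount"])
go([385,-266,250],-20)
E
```

```text
[[-2.37956476e-04 -9.49407798e-01 -3.14045819e-01  8.10943377e+01]
 [ 9.99999581e-01 -5.03652194e-04  7.64904130e-04 -1.71373281e-02]
 [-8.84375812e-04 -3.14045505e-01  9.49407520e-01 -6.96972033e+01]
 [ 0.00000000e+00  0.00000000e+00  0.00000000e+00  1.00000000e+00]]
t 0.15 tcp [ 170.  -496.6  303.5] offset [ 27.81 -14.85   5.37] rot [-5.00e-02  1.00e-02  3.89e+01]
```

Emit:
step_arm --plan '[{"offset": [27.8, -14.85, 5.4], "rot": [0, 0, 38.9], "gripper": 8.5}, {"offset": [27.8, -14.85, 5.4], "rot": [0, 0, 38.9], "gripper": 8.5}, {"offset": [27.8, -14.85, 5.4], "rot": [0, 0, 38.9], "gripper": 8.5}, {"offset": [27.8, -14.85, 5.4], "rot": [0, 0, 38.9], "gripper": 8.5}, {"offset": [27.8, -14.85, 5.4], "rot": [0, 0, 38.9], "gripper": 8.5}, {"offset": [27.8, -14.85, 5.4], "rot": [0, 0, 38.9], "gripper": 8.5}, {"offset": [27.8, -14.85, 5.4], "rot": [0, 0, 38.9], "gripper": 8.5}, {"offset": [27.8, -14.85, 5.4], "rot": [0, 0, 38.9], "gripper": 8.5}, {"offset": [27.8, -14.85, 5.4], "rot": [0, 0, 38.9], "gripper": 8.5}, {"offset": [27.8, -14.85, 5.4], "rot": [0, 0, 38.9], "gripper": 8.5}, {"offset": [27.8, -14.85, 5.4], "rot": [0, 0, 38.9], "gripper": 8.5}, {"offset": [27.8, -14.85, 5.4], "rot": [0, 0, 38.9], "gripper": 8.5}]'

```text
time_s: 1.35
eef_pos: [384.5, -266.9, 250.0]
ee_rot: [0.0, 0.985, -0.174, 0.0]
force: [-0.2, -0.6, -0.6]
grip_width: 0.997
grip_force: 0.0
```

Run:
```python
from h import *
s=sense(); print(s["eef_pos"].round(1) if hasattr(s["eef_pos"],'round') else s["eef_pos"],s["joints"],s["force"])
c=cam("wrist"); save(c,"w1.png")
im=c["color"]; P=cloud(c)
v=im.max(2); m=((v<60)&(P[:,:,2]<32)&(P[:,:,2]>8)&(c["depth"]>0)).astype(np.uint8)*255
n,l,st,ce=cv2.connectedComponentsWithStats(m)
for i in range(1,n):
    if st[i,4]>400:
        pts=np.argwhere(l==i)[:,::-1]
        w=onplane(c,pts,24)[:,:2].astype(np.float32); r=cv2.minAreaRect(w); print(st[i],ce[i],np.median(P[l==i],axis=0).round(1),r)
```

```text
[ 384.5 -266.9  250. ] [-8.57863435e-01  2.40777405e-01  1.74181437e+00 -4.43851823e-05
  1.15877043e+00  1.06356998e+00] [-0.21874189 -0.63288266 -0.62639083]
[  24    3  188  130 1226] [81.50326264 60.58401305] [ 557.2 -115.    16.7] ((515.4408569335938, -141.6861572265625), (155.8487091064453, 44.42344284057617), 36.27718734741211)
[ 342  132   17   98 1400] [350.27857143 179.72785714] [ 383.2 -293.7   23.4] ((380.61090087890625, -292.94549560546875), (12.579055786132812, 84.61676025390625), 72.70230102539062)
[ 286  135   15   96 1344] [293.07366071 181.796875  ] [ 397.7 -247.5   23.4] ((395.8486022949219, -246.67808532714844), (12.064054489135742, 83.1391830444336), 68.9093246459961)
```

View pics/w1.png

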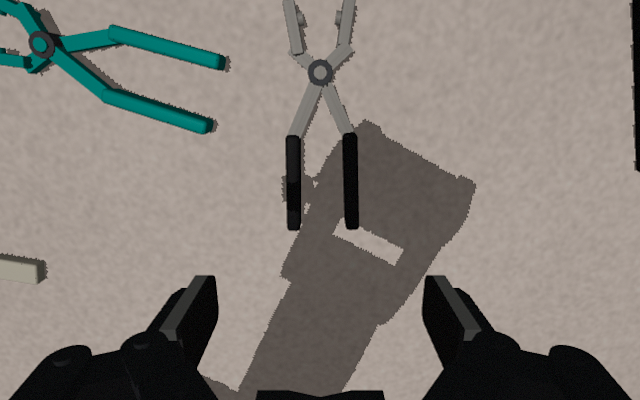

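The wrist view shows the black pliers centred: pivot at (320,72), handles at columns 293 and 350, finger pads at about (205,280) and (437,280). I'll check the fingertip height from depth and get the pivot.

Run:
```python
from h import *
c=cam("wrist"); P=cloud(c)
print("pivot",onplane(c,(320,72),22),P[72,320])
s=sense();q=np.array(s["ee_rot"]);A=R.from_quat(q[[1,2,3,0]])
T=A.inv().apply((P-s["eef_pos"]).reshape(-1,3)).reshape(P.shape)
f=T[270:380,160:480][ (T[270:380,160:480,2]<120)&(c["depth"][270:380,160:480]>0)]
print(f.max(0),f.min(0)); k=f[f[:,2]>f[:,2].max()-5]; print(np.sort(k[:,1])[::40].round(1))
go([388,-269.3,85],-19)
```

```text
pivot [[ 472.15730986 -298.91299256   22.        ]] [ 472.08308271 -298.88217138   23.93090468]
[18.718718   56.39478448 60.63166954] [-11.53272529 -56.96262536  -4.72346368]
[-49.3 -43.  -42.8 -42.7 -42.5  42.1  42.3  42.4  46. ]
t 1.45 tcp [ 384.6 -266.6  250. ] offset [ 0.41  0.13 16.5 ] rot [ 0.   -0.   -1.06]
```

Emit:
step_arm --plan '[{"offset": [0.3, 0.15, 10], "rot": [0, 0, -1], "gripper": 8.5}, {"offset": [0.3, 0.15, 10], "rot": [0, 0, -1], "gripper": 8.5}, {"offset": [0.3, 0.15, 10], "rot": [0, 0, -1], "gripper": 8.5}, {"offset": [0.3, 0.15, 14], "rot": [0, 0, -1], "gripper": 8.5}, {"offset": [0.3, 0.15, 16.5], "rot": [0, 0, -1], "gripper": 8.5}, {"offset": [0.3, 0.15, 17.5], "rot": [0, 0, -1], "gripper": 8.5}, {"offset": [0.3, 0.15, 18.0], "rot": [0, 0, -1], "gripper": 8.5}, {"offset": [0.3, 0.15, 18.0], "rot": [0, 0, -1], "gripper": 8.5}]'

```text
time_s: 2.25
eef_pos: [387.7, -269.2, 71.1]
ee_rot: [0.001, 0.986, -0.165, 0.001]
force: [0.1, -0.4, -0.1]
grip_width: 0.997
grip_force: 0.0
```

Emit:
step_arm --plan '[{"offset": [0, 0, 0], "rot": [0, 0, 0], "gripper": 6.8}, {"offset": [0, 0, 0], "rot": [0, 0, 0], "gripper": 6.5}, {"offset": [0, 0, 0], "rot": [0, 0, 0], "gripper": 6.4}, {"offset": [0, 0, 0], "rot": [0, 0, 0], "gripper": 6.3}, {"offset": [0, 0, 0], "rot": [0, 0, 0], "gripper": 6.2}, {"offset": [0, 0, 0], "rot": [0, 0, 0], "gripper": 6.1}, {"offset": [0, 0, 0], "rot": [0, 0, 0], "gripper": 6.1}, {"offset": [0, 0, 0], "rot": [0, 0, 0], "gripper": 6.1}]' --squeeze 20

```text
time_s: 3.05
eef_pos: [387.5, -269.0, 70.7]
ee_rot: [0.0, 0.986, -0.165, 0.0]
force: [-1.7, 0.3, 10.2]
grip_width: 0.715
grip_force: 13.4
```

Emit:
step_arm --plan '[{"offset": [0, 0, -0.4], "rot": [0, 0, 0], "gripper": 6.1}, {"offset": [0, 0, -1], "rot": [0, 0, 0], "gripper": 6.0}, {"offset": [0, 0, -2], "rot": [0, 0, 0], "gripper": 6.0}, {"offset": [0, 0, -4], "rot": [0, 0, 0], "gripper": 6.0}, {"offset": [0, 0, -6], "rot": [0, 0, 0], "gripper": 6.0}, {"offset": [0, 0, -6], "rot": [0, 0, 0], "gripper": 6.0}, {"offset": [0, 0, -6], "rot": [0, 0, 0], "gripper": 6.0}]'

```text
time_s: 3.75
eef_pos: [387.2, -268.5, 129.8]
ee_rot: [0.0, 0.986, -0.165, 0.0]
force: [-0.1, 0.1, -2.4]
grip_width: 0.706
grip_force: 10.2
```

Run:
```python
from h import *
c=cam("wrist"); save(c,"w2.png"); s=sense(); print(s["force"],s["grip_width"]*85.4,s["grip_force"])
```

```text
[-0.1267381   0.14341713 -1.75880118] 60.37766474302487 10.230514705181122
```

View pics/w2.png

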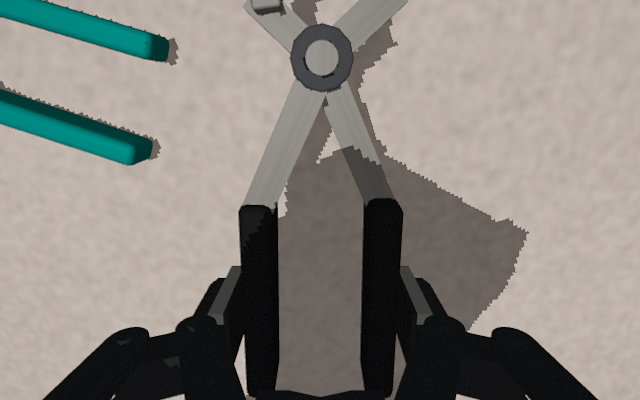

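The pliers are held level: pivot at (322,58), handles between the pads, 10 N grip, and the weight shows on the force sensor. Now I'll measure their pose in the hand.

```bash
cat > inhand.py <<'E'
from h import *
def inhand():
    s=sense(); c=cam("wrist"); P=cloud(c)
    q=np.array(s["ee_rot"]);A=R.from_quat(q[[1,2,3,0]])
    T=A.inv().apply((P-s["eef_pos"]).reshape(-1,3)).reshape(P.shape)
    mx=c["color"].max(2); near=(T[:,:,2]<90)&(c["depth"]>0)&(T[:,:,2]>0)
    k=near&(mx<60)&(np.abs(T[:,:,1])<45)
    for side in(-1,1):
        m=k&(T[:,:,1]*side>10)&(T[:,:,0]>15)&(T[:,:,0]<45)&(T[:,:,2]<60); p=T[m]
        if len(p): 
            z=np.percentile(p[:,2],30); p=p[abs(p[:,2]-z)<3]
            a=np.polyfit(p[:,0],p[:,2],1); print("handle",side,len(p),"y",p[:,1].min().round(1),p[:,1].max().round(1),"z fit slope",a.round(3),"z@20",np.polyval(a,20).round(1))
    g=near&(T[:,:,0]>70)&(T[:,:,0]<110)&(np.abs(T[:,:,1])<14)
    ring=g&(mx<95)
    p=T[ring]; print("ring",len(p),np.median(p,axis=0).round(1),((p.max(0)+p.min(0))/2).round(1))
    return c,T,near
E
python3 - <<'E'
from inhand import *
c,T,near=inhand(); print("pivot",T[58,322].round(1),c["f"])
for uv in [(260,230),(380,230),(250,280),(388,280),(262,300),(378,300)]: print(uv,T[uv[1],uv[0]].round(1))
go([550,0,270],12)
E
```

```text
handle -1 2203 y -29.5 -15.6 z fit slope [2.100e-02 4.727e+01] z@20 47.7
handle 1 2229 y 17.2 29.4 z fit slope [2.1000e-02 4.7308e+01] z@20 47.7
ring 2537 [90.2  0.1 50. ] [91.1 -0.7 55.5]
pivot [89.8  0.4 47.5] 358.8621893456264
(260, 230) [ 34.1 -21.1  46.8]
(380, 230) [34.2 20.7 46.6]
(250, 280) [ 14.3 -25.9  47.1]
(388, 280) [14.2 24.8 47.1]
(262, 300) [  6.  -21.9  46.8]
(378, 300) [ 5.8 21.6 47. ]
t 3.85 tcp [ 386.9 -268.3  129.1] offset [  6.66 -30.69 -14.08] rot [ -0.07   0.07 -31.  ]
```

Emit:
step_arm --plan '[{"offset": [0, 0, -7], "rot": [0, 0, 0], "gripper": 6.0}, {"offset": [0, 0, -14], "rot": [0, 0, 0], "gripper": 6.0}, {"offset": [0, -4, -14], "rot": [0, 0, -3], "gripper": 6.0}, {"offset": [1, -8, -14], "rot": [0, 0, -8], "gripper": 6.0}, {"offset": [2, -12, -14], "rot": [0, 0, -13], "gripper": 6.0}, {"offset": [3, -16, -14], "rot": [0, 0, -18], "gripper": 6.0}, {"offset": [4, -20, -14], "rot": [0, 0, -23], "gripper": 6.0}, {"offset": [5, -24, -14], "rot": [0, 0, -28], "gripper": 6.0}, {"offset": [6, -28, -14], "rot": [0, 0, -31], "gripper": 6.0}, {"offset": [6.6, -30.7, -14], "rot": [0, 0, -31], "gripper": 6.0}, {"offset": [6.6, -30.7, -14], "rot": [0, 0, -31], "gripper": 6.0}, {"offset": [6.6, -30.7, -14], "rot": [0, 0, -31], "gripper": 6.0}]'

```text
time_s: 5.05
eef_pos: [549.4, 0.4, 268.7]
ee_rot: [-0.0, 0.994, 0.105, -0.001]
force: [0.1, -0.3, -1.9]
grip_width: 0.706
grip_force: 10.2
```

Run:
```python
from h import *
import pickle
s=sense();print(s["eef_pos"],s["grip_width"]*85.4,s["grip_force"])
c=cam("wrist"); save(c,"w3.png"); P=cloud(c); c["P"]=P; pickle.dump(c,open("w3.pkl","wb"))
for lo,hi in[(40,66),(6,14),(105,130)]:
    m=(P[:,:,2]>lo)&(P[:,:,2]<hi)&(c["depth"]>0)&(P[:,:,1]>20)&(P[:,:,0]>560)
    n,l,st,ce=cv2.connectedComponentsWithStats(m.astype(np.uint8))
    for i in range(1,n):
        if st[i,4]>60:
            p=P[l==i]; r=cv2.minAreaRect(p[:,:2].astype(np.float32)); print(lo,hi,st[i],p.min(0).round(1),p.max(0).round(1),r)
```

```text
[5.49430288e+02 3.51692456e-01 2.68670733e+02] 60.283154007997176 10.235619843006134
40 66 [ 228    0   27  117 1275] [597.   65.4  40. ] [677.4  84.7  66. ] ((636.0679931640625, 80.01528930664062), (81.08946990966797, 17.549209594726562), 11.902971267700195)
6 14 [ 183    0   55   78 2019] [614.5  88.7   7. ] [675.4 140.1  12. ] ((647.106201171875, 114.54527282714844), (58.83833694458008, 41.10773849487305), 12.019896507263184)
6 14 [284   0  34  35 922] [667.8  28.8   7. ] [694.5  59.7  12.5] ((679.31005859375, 44.061771392822266), (25.403980255126953, 26.8761043548584), 11.957356452941895)
6 14 [ 250   31   46   48 1149] [624.9  39.8   6.1] [661.4  78.6  13.9] ((645.61328125, 61.61733627319336), (36.00571060180664, 39.01198196411133), 8.813316345214844)
105 130 [ 206    0   28   65 1568] [629.2  71.2 105.1] [664.8  86.7 121.8] ((646.8854370117188, 79.13427734375), (34.745643615722656, 11.24489974975586), 10.610958099365234)
```

View pics/w3.png

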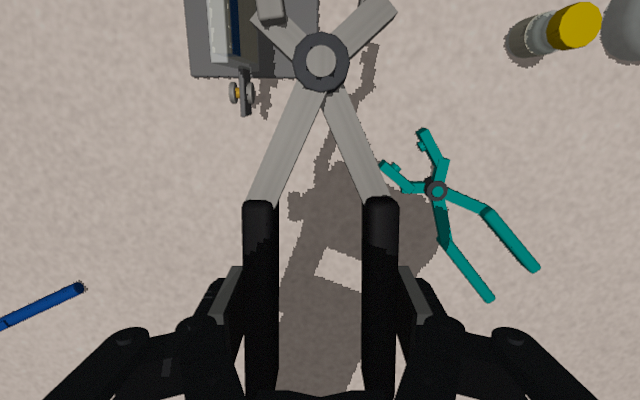

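The view shows the ear at about (245,95), with the brass cap on its left at (234,92) (+y) and the steel socket at (252,93). I'll fit the ear and stud in the holder's frame.

Run:
```python
from h import *
import pickle
c=pickle.load(open("w3.pkl","rb")); P=c["P"]
y=np.radians(11.95); Rm=np.array([[np.cos(y),np.sin(y)],[-np.sin(y),np.cos(y)]])
Q=P.copy(); Q[:,:,:2]=P[:,:,:2]@Rm.T
h=Q[60:122,222:262].reshape(-1,3)
e=h[(h[:,2]>59)&(h[:,2]<66)]
for x0 in range(int(e[:,0].min()),int(e[:,0].max())+1,4):
    p=e[abs(e[:,0]-x0)<2]; 
    if len(p): print(x0,len(p),"y",p[:,1].min().round(1),p[:,1].mean().round(1),p[:,1].max().round(1),"z",np.median(p[:,2]).round(1))
t=h[(h[:,2]>46)&(h[:,2]<59.5)]; print("stud rows")
for y0 in np.arange(t[:,1].min(),t[:,1].max(),2):
    p=t[(t[:,1]>=y0)&(t[:,1]<y0+2)]
    if len(p)>3: print(y0.round(1),len(p),"x",p[:,0].min().round(1),p[:,0].mean().round(1),p[:,0].max().round(1),"z",p[:,2].max().round(1))
a=Q[0:60,200:240].reshape(-1,3); a=a[(a[:,2]>117)]; print("panel",a.min(0),a.max(0))
# ear edges as pixels on z=63 plane
for uv in [(240,70),(246,70),(240,112),(250,112)]:
    w=onplane(c,uv,63)[0]; print(uv,(Rm@w[:2]).round(1))
im=c["color"][40:130,205:275]; cv2.imwrite("pics/ear.png",cv2.resize(im,None,fx=6,fy=6,interpolation=cv2.INTER_CUBIC)[:,:,::-1])
```

```text
598 12 y -57.7 -56.0 -53.4 z 62.3
602 35 y -57.9 -55.9 -53.8 z 62.5
606 33 y -58.0 -56.1 -54.1 z 62.3
610 33 y -58.0 -56.4 -54.4 z 62.9
614 43 y -60.1 -56.2 -48.4 z 62.1
618 36 y -57.9 -56.2 -54.2 z 62.7
622 35 y -58.1 -56.4 -54.4 z 62.5
626 35 y -58.1 -56.4 -53.9 z 62.1
630 43 y -60.2 -56.4 -53.3 z 62.8
634 13 y -61.2 -60.9 -60.6 z 63.5
stud rows
-62.2 132 x 607.5 620.4 638.6 z 59.1
-60.2 64 x 607.6 617.1 631.9 z 59.2
-58.2 115 x 598.3 614.8 631.9 z 59.4
-52.2 25 x 611.2 615.0 618.5 z 55.0
-50.2 79 x 607.5 615.1 622.8 z 59.4
-48.2 57 x 607.5 615.5 622.8 z 58.4
-46.2 37 x 607.5 614.9 622.8 z 58.8
panel [ 618.83573043 -113.2337392   117.01948559] [663.78269594 -51.05825602 338.19340052]
(240, 70) [630.7 -56.1]
(246, 70) [630.8 -60.4]
(240, 112) [601.6 -54.1]
(250, 112) [601.6 -61.5]
```

View pics/ear.png

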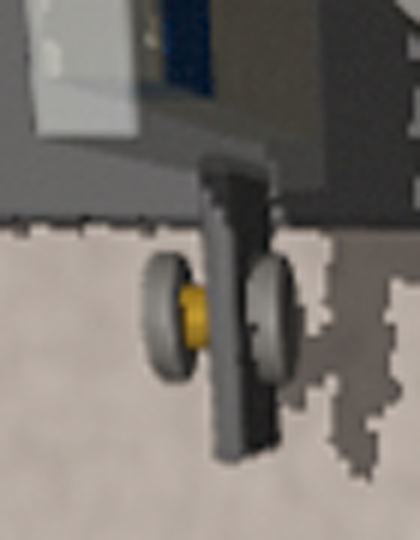

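The ear mid-plane and stud are clear: snap ≈ (613.5, 72.5, 50), holder yaw ≈ 11.5°. Moving to the pre-approach, 60 mm back.

Run:
```python
from h import *
go([426.8,36.9,269],11.5); go([426.8,36.9,109],11.5)
```

```text
t 5.1 tcp [ 5.493e+02 -3.000e-01  2.690e+02] offset [-11.21  -6.18   0.02] rot [-0.03  0.1   0.48]
t 5.1 tcp [ 5.493e+02 -3.000e-01  2.690e+02] offset [-11.18  -6.17  16.02] rot [-0.03  0.1   0.48]
```

Emit:
step_arm --plan '[{"offset": [-4, -2, 0], "rot": [0, 0, 0.5], "gripper": 6.0}, {"offset": [-8, -4, 0], "rot": [0, 0, 0.5], "gripper": 6.0}, {"offset": [-11.2, -6.2, 0], "rot": [0, 0, 0.5], "gripper": 6.0}, {"offset": [-11.2, -6.2, 1], "rot": [0, 0, 0.5], "gripper": 6.0}, {"offset": [-11.2, -6.2, 4], "rot": [0, 0, 0.5], "gripper": 6.0}, {"offset": [-11.2, -6.2, 8], "rot": [0, 0, 0.5], "gripper": 6.0}, {"offset": [-11.2, -6.2, 12], "rot": [0, 0, 0.5], "gripper": 6.0}, {"offset": [-11.2, -6.2, 15], "rot": [0, 0, 0.5], "gripper": 6.0}, {"offset": [-11.2, -6.2, 16], "rot": [0, 0, 0.5], "gripper": 6.0}, {"offset": [-11.2, -6.2, 16], "rot": [0, 0, 0.5], "gripper": 6.0}, {"offset": [-11.2, -6.2, 16], "rot": [0, 0, 0.5], "gripper": 6.0}]'

```text
time_s: 6.2
eef_pos: [427.9, 37.1, 111.0]
ee_rot: [0.0, 0.995, 0.1, 0.001]
force: [0.2, 0.1, -1.1]
grip_width: 0.704
grip_force: 10.2
```

Run:
```python
from inhand import *
s=sense(); print(s["force"],s["grip_width"]*85.4,s["grip_force"],s["joints"])
c,T,n=inhand(); t=cam("top")
# snap & jaws in view
d=cam("scene"); 
a=cv2.resize(t["color"][130:230,260:360],(400,400),interpolation=cv2.INTER_CUBIC); b=cv2.resize(d["color"][200:300,290:390],(400,400),interpolation=cv2.INTER_CUBIC)
cv2.imwrite("pics/pre.png",np.hstack([a,b])[:,:,::-1])
go([485.6,48.8,109],11.5)
```

```text
[ 0.15475918  0.12517255 -1.09854606] 60.09587330968684 10.231145918369293 [-1.87762904e-01  3.88136703e-01  1.98885481e+00 -2.92137659e-05
  7.62645702e-01  1.18292937e+00]
handle -1 1836 y -29.8 -17.5 z fit slope [ 0.104 49.372] z@20 51.5
handle 1 1852 y 17.5 29.7 z fit slope [ 0.105 49.334] z@20 51.4
ring 2286 [89.4  0.5 62.4] [90.   0.  70.8]
t 6.35 tcp [427.8  37.3 111.1] offset [5.89 0.03 0.22] rot [ 0.06 -0.14 -0.01]
```

View pics/pre.png

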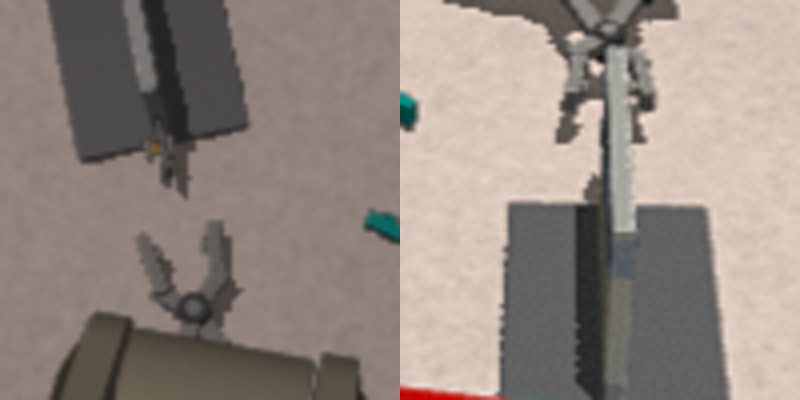

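The top crop shows the jaws lined up with the stud, at (185,240) against (160,150). But the pliers have slipped about 6° nose-down in the pads. I'll level them slowly with the wrist, grip slightly tighter, and check for drift.

Emit:
step_arm --plan '[{"offset": [0, 0, 0], "rot": [0, 0, 0], "gripper": 5.8}, {"offset": [0, 0, 0], "rot": [0, 0.5, 0], "gripper": 5.8}, {"offset": [0, 0, 0], "rot": [0, 1.5, 0], "gripper": 5.8}, {"offset": [0, 0, 0], "rot": [0, 2.5, 0], "gripper": 5.8}, {"offset": [0, 0, 0], "rot": [0, 3.5, 0], "gripper": 5.8}, {"offset": [0, 0, 0], "rot": [0, 4.5, 0], "gripper": 5.8}, {"offset": [0, 0, 0], "rot": [0, 5.5, 0], "gripper": 5.8}, {"offset": [0, 0, 0], "rot": [0, 6, 0], "gripper": 5.8}, {"offset": [0, 0, 0], "rot": [0, 6, 0], "gripper": 5.8}, {"offset": [0, 0, 0], "rot": [0, 6, 0], "gripper": 5.8}]'

```text
time_s: 7.35
eef_pos: [427.2, 37.5, 109.9]
ee_rot: [-0.005, 0.994, 0.1, 0.052]
force: [-0.3, 0.3, -1.6]
grip_width: 0.68
grip_force: 10.5
```

```bash
cat >> inhand.py <<'E'
SNAP=np.array([613.5,72.5,50]); HX=np.array([np.cos(np.radians(11.5)),np.sin(np.radians(11.5)),0]); HY=np.array([-HX[1],HX[0],0])
def jaw():
    s=sense(); c=cam("wrist"); P=cloud(c)
    A=R.from_quat(np.array(s["ee_rot"])[[1,2,3,0]])
    T=A.inv().apply((P-s["eef_pos"]).reshape(-1,3)).reshape(P.shape)
    mx=c["color"].max(2); k=(c["depth"]>0)&(mx<60)&(T[:,:,0]>15)&(T[:,:,0]<45)&(T[:,:,2]<62)&(T[:,:,2]>0)
    ab=[];ys=[]
    for sd in(-1,1):
        p=T[k&(T[:,:,1]*sd>8)&(T[:,:,1]*sd<38)]; a=np.polyfit(p[:,0],p[:,2],1)
        p=p[abs(p[:,2]-np.polyval(a,p[:,0]))<2]; ab.append(np.polyfit(p[:,0],p[:,2],1)); ys.append(sd*np.abs(p[:,1]).max())
    a,b=np.mean(ab,0)
    g=(c["depth"]>0)&(T[:,:,0]>70)&(T[:,:,0]<110)&(np.abs(T[:,:,1])<16)&(abs(T[:,:,2]-(a*T[:,:,0]+b))<5)&(mx<100)
    p=T[g]; lo,hi=np.percentile(p[:,:2],[1,99],axis=0); piv=(lo+hi)/2
    ex=np.array([1,0,a])/np.hypot(1,a); ez=np.array([-a,0,1])/np.hypot(1,a)   # ez: down
    J=np.array([piv[0],piv[1],a*piv[0]+b])+40*ex+12*ez
    Jw=s["eef_pos"]+A.apply(J); X=A.apply(ex); e=Jw-SNAP
    tilt=A.apply([0,1,0])[2]
    print("t",round(s["time_s"],2),"width",round(s["grip_width"]*85.4,1),"F",round(s["grip_force"],1),np.round(s["force"],1),"slope",ab[0][0].round(3),ab[1][0].round(3),"b",b.round(1),"ys",np.round(ys,1),"piv",piv.round(1))
    print("jaw",Jw.round(1),"rel snap holder xyz",[round(float(v),1) for v in(e@HX,e@HY,e[2])],"pliers pitch deg",np.degrees(np.arcsin(X[2])).round(2),"yaw",np.degrees(np.arctan2(X[1],X[0])).round(2),"roll",np.degrees(tilt).round(2))
    print("tool-axes shift per holder +x,+y,+z:",[A.inv().apply(v).round(3).tolist() for v in(HX,HY,[0,0,1])])
E
python3 - <<'E'
from inhand import *
jaw()
E
```

```text
t 7.35 width 58.1 F 10.5 [-0.3  0.3 -1.6] slope 0.785 0.983 b 23.7 ys [-28.   28.3] piv [109.1  -8.7]
jaw [569.2  75.2 -31.1] rel snap holder xyz [-42.9, 11.5, -81.1] pliers pitch deg -35.48 yaw 11.49 roll 0.0
tool-axes shift per holder +x,+y,+z: [[0.995, -0.0, 0.104], [-0.0, -1.0, -0.0], [0.104, 0.0, -0.995]]
```

```bash
python3 - <<'E'
s=open("inhand.py").read()
s=s.replace("a=np.polyfit(p[:,0],p[:,2],1)\n        p=p[abs(p[:,2]-np.polyval(a,p[:,0]))<2]","z=np.percentile(p[:,2],25); p=p[abs(p[:,2]-z)<4]\n        a=np.polyfit(p[:,0],p[:,2],1); p=p[abs(p[:,2]-np.polyval(a,p[:,0]))<1.5]")
open("inhand.py","w").write(s)
E
python3 - <<'E'
from inhand import *
c,T,n=inhand(); jaw(); save(c,"w4.png")
E
```

```text
handle -1 1802 y -28.7 -16.6 z fit slope [ 0.103 49.85 ] z@20 51.9
handle 1 1833 y 16.9 29.0 z fit slope [ 0.102 49.858] z@20 51.9
ring 2331 [89.6  0.5 62.8] [90.1 -0.  71. ]
t 7.45 width 58.1 F 10.5 [ 0.1  0.1 -2.5] slope 0.117 0.117 b 49.5 ys [-28.4  28.7] piv [89.9  0.4]
jaw [560.2  64.1  47.2] rel snap holder xyz [-53.9, 2.4, -2.8] pliers pitch deg -0.67 yaw 11.5 roll 0.0
tool-axes shift per holder +x,+y,+z: [[0.995, -0.0, 0.104], [-0.0, -1.0, -0.0], [0.104, 0.0, -0.995]]
```

View pics/w4.png

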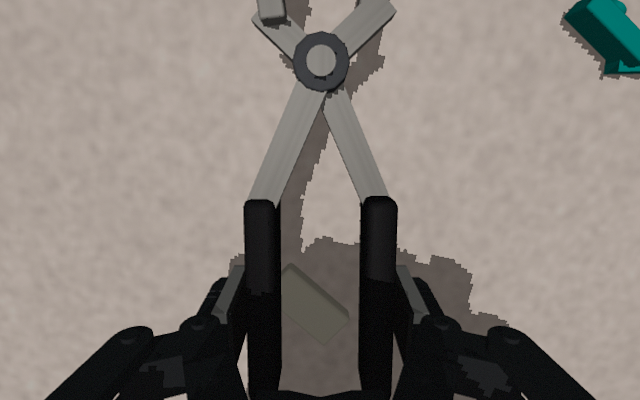

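The pliers are level and stable at jaw rel (-54, 2.4, -2.8). I'll go in slowly, raising 3 mm.

Emit:
step_arm --plan '[{"offset": [0.2, 0, -0.25], "rot": [0, 0.3, 0], "gripper": 5.8}, {"offset": [0.6, 0, -0.2], "rot": [0, 0.5, 0], "gripper": 5.8}, {"offset": [1.1, 0, -0.15], "rot": [0, 0.5, 0], "gripper": 5.8}, {"offset": [1.6, 0, -0.1], "rot": [0, 0.5, 0], "gripper": 5.8}, {"offset": [2.1, 0, -0.05], "rot": [0, 0.5, 0], "gripper": 5.8}, {"offset": [2.6, 0, 0], "rot": [0, 0.5, 0], "gripper": 5.8}, {"offset": [3.1, 0, 0.05], "rot": [0, 0.5, 0], "gripper": 5.8}, {"offset": [3.5, 0, 0.1], "rot": [0, 0.5, 0], "gripper": 5.8}, {"offset": [3.9, 0, 0.15], "rot": [0, 0.5, 0], "gripper": 5.8}, {"offset": [4.2, 0, 0.2], "rot": [0, 0.5, 0], "gripper": 5.8}, {"offset": [4.2, 0, 0.2], "rot": [0, 0.5, 0], "gripper": 5.8}]'

```text
time_s: 8.6
eef_pos: [468.6, 45.9, 112.3]
ee_rot: [-0.006, 0.993, 0.1, 0.056]
force: [-0.8, -0.2, -1.5]
grip_width: 0.676
grip_force: 10.5
```

Run:
```python
from inhand import *
jaw(); t=cam("top"); c=cam("wrist")
a=cv2.resize(t["color"][140:210,270:340],(420,420),interpolation=cv2.INTER_CUBIC); b=cv2.resize(c["color"][0:110,250:390],(380,420),interpolation=cv2.INTER_CUBIC)
cv2.imwrite("pics/in.png",np.hstack([a,b])[:,:,::-1])
```

```text
t 8.6 width 57.7 F 10.5 [-0.8 -0.2 -1.5] slope 0.117 0.122 b 49.4 ys [-28.4  28.6] piv [89.9  0.4]
jaw [602.   72.6  50.4] rel snap holder xyz [-11.2, 2.4, 0.4] pliers pitch deg -0.31 yaw 11.5 roll 0.0
tool-axes shift per holder +x,+y,+z: [[0.994, -0.0, 0.113], [-0.0, -1.0, -0.0], [0.113, 0.0, -0.994]]
```

View pics/in.png

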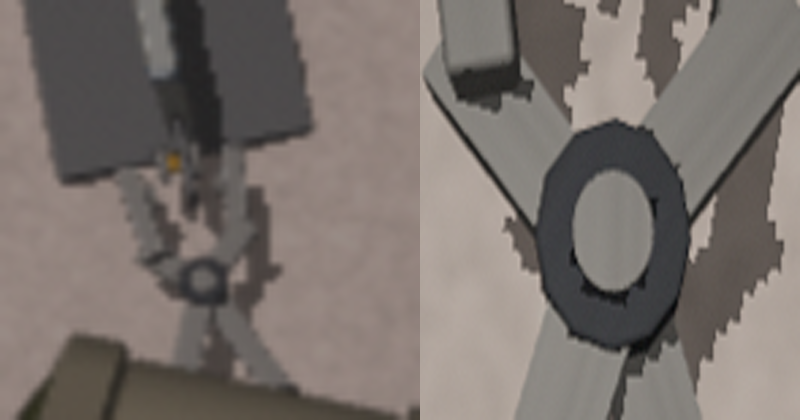

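The left crop shows the jaw tips straddling the ear, at (130,180) and (235,155) with the stud at (178,160) between them. Advancing the last 10.5 mm.

Emit:
step_arm --plan '[{"offset": [0.2, 0, 0.03], "rot": [0, 0.1, 0], "gripper": 5.8}, {"offset": [0.4, 0, 0.05], "rot": [0, 0.3, 0], "gripper": 5.8}, {"offset": [0.6, 0, 0.08], "rot": [0, 0.3, 0], "gripper": 5.8}, {"offset": [0.8, 0, 0.1], "rot": [0, 0.3, 0], "gripper": 5.8}, {"offset": [1.0, 0, 0.12], "rot": [0, 0.3, 0], "gripper": 5.8}, {"offset": [1.05, 0, 0.13], "rot": [0, 0.3, 0], "gripper": 5.8}, {"offset": [1.05, 0, 0.13], "rot": [0, 0.3, 0], "gripper": 5.8}, {"offset": [1.05, 0, 0.13], "rot": [0, 0.3, 0], "gripper": 5.8}]'

```text
time_s: 9.55
eef_pos: [478.6, 48.0, 112.2]
ee_rot: [-0.006, 0.993, 0.1, 0.059]
force: [0.1, -0.3, -1.9]
grip_width: 0.682
grip_force: 10.5
```

Run:
```python
from inhand import *
jaw()
```

```text
t 9.55 width 58.2 F 10.5 [ 0.1 -0.3 -1.9] slope 0.118 0.118 b 49.5 ys [-28.4  28.6] piv [92.2  0.3]
jaw [614.6  75.3  51.2] rel snap holder xyz [1.6, 2.5, 1.2] pliers pitch deg 0.07 yaw 11.5 roll -0.0
tool-axes shift per holder +x,+y,+z: [[0.993, -0.0, 0.118], [-0.0, -1.0, 0.0], [0.118, -0.0, -0.993]]
```

Emit:
step_arm --plan '[{"offset": [0, 0, 0], "rot": [0, 0, 0], "gripper": 5.6}, {"offset": [0, 0, 0], "rot": [0, 0, 0], "gripper": 5.4}, {"offset": [0, 0, 0], "rot": [0, 0, 0], "gripper": 5.2}, {"offset": [0, 0, 0], "rot": [0, 0, 0], "gripper": 5.0}, {"offset": [0, 0, -0.05], "rot": [0, 0, 0], "gripper": 4.8}, {"offset": [0, 0, -0.05], "rot": [0, 0, 0], "gripper": 4.7}, {"offset": [0, 0, -0.05], "rot": [0, 0, 0], "gripper": 4.7}, {"offset": [0, 0, -0.05], "rot": [0, 0, 0], "gripper": 4.7}]' --squeeze 22

```text
time_s: 10.4
eef_pos: [478.6, 48.0, 112.7]
ee_rot: [-0.006, 0.993, 0.1, 0.059]
force: [-0.0, 0.4, -1.2]
grip_width: 0.555
grip_force: 13.5
```

Emit:
step_arm --plan '[{"offset": [0, 0, 0], "rot": [0, 0, 0], "gripper": 4.6}, {"offset": [0, 0, 0], "rot": [0, 0, 0], "gripper": 4.5}, {"offset": [0, 0, 0], "rot": [0, 0, 0], "gripper": 4.4}, {"offset": [0, 0, 0], "rot": [0, 0, 0], "gripper": 4.3}, {"offset": [0, 0, 0], "rot": [0, 0, 0], "gripper": 4.2}, {"offset": [0, 0, 0], "rot": [0, 0, 0], "gripper": 4.1}, {"offset": [0, 0, 0], "rot": [0, 0, 0], "gripper": 4.0}, {"offset": [0, 0, 0], "rot": [0, 0, 0], "gripper": 4.0}, {"offset": [0, 0, 0], "rot": [0, 0, 0], "gripper": 4.0}]'

```text
time_s: 11.3
eef_pos: [478.4, 47.9, 112.5]
ee_rot: [-0.006, 0.993, 0.1, 0.059]
force: [-4.5, -1.0, -1.4]
grip_width: 0.471
grip_force: 16.6
```

Run:
```python
from inhand import *
jaw()
```

```text
Traceback (most recent call last):
  File "inhand.py", line 29, in jaw
    p=T[g]; lo,hi=np.percentile(p[:,:2],[1,99],axis=0); piv=(lo+hi)/2
                  ~~~~~~~~~~~~~^^^^^^^^^^^^^^^^^^^^^^^
IndexError: index -1 is out of bounds for axis 0 with size 0
```

The force of -4.5 N along x needs a look before I squeeze further.

Run:
```python
from inhand import *
s=sense();print(s["force"],s["wrist_torque"],s["grip_width"]*85.4,s["grip_force"])
c,T,n=inhand(); P=cloud(c)
for uv in [(320,30),(320,40),(320,50),(320,60),(320,70),(250,280),(388,280)]: print(uv,T[uv[1],uv[0]].round(1))
t=cam("top")
a=cv2.resize(t["color"][140:210,270:340],(420,420),interpolation=cv2.INTER_CUBIC); b=cv2.resize(c["color"][0:300,200:440],(336,420),interpolation=cv2.INTER_CUBIC)
cv2.imwrite("pics/sq.png",np.hstack([a,b])[:,:,::-1])
```

```text
[-3.95366428 -1.2769322  -0.94016971] [-0.28137537  0.75457458 -0.10495876] 40.35984912092083 16.58130404393887
handle -1 189 y -28.5 -16.2 z fit slope [-1.156 26.136] z@20 3.0
handle 1 1101 y 10.0 21.8 z fit slope [ 0.07  53.344] z@20 54.7
ring 2334 [92.4  0.8 65.5] [90.  -0.  74.2]
(320, 30) [1.001e+02 1.000e-01 6.610e+01]
(320, 40) [96.6  0.1 63.2]
(320, 50) [93.6  0.1 64.4]
(320, 60) [90.4  0.1 63.6]
(320, 70) [87.2  0.1 65. ]
(250, 280) [ 11.  -26.9  52.9]
(388, 280) [10.8 26.4 53.1]
```

View pics/sq.png

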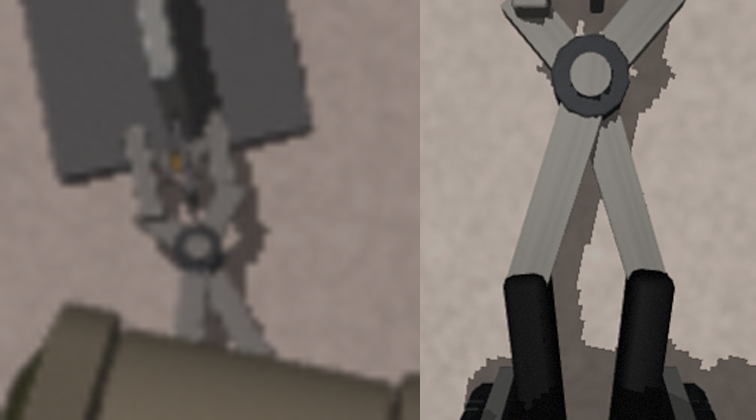

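This crop shows the pivot moved about 3 mm forward in the grip (wrist row 52, was 60), so the tips are now pushing the panel. I've also gone over the picture limit (11 viewed instead of 10), so I won't view any more. I'll ease the squeeze, back off 4 mm, raise 2.5 mm, then squeeze again.

Emit:
step_arm --plan '[{"offset": [0, 0, 0], "rot": [0, 0, 0], "gripper": 4.5}, {"offset": [0, 0, 0], "rot": [0, 0, 0], "gripper": 4.8}, {"offset": [0, 0, 0], "rot": [0, 0, 0], "gripper": 4.8}, {"offset": [0, 0, 0], "rot": [0, 0, 0], "gripper": 4.8}, {"offset": [-0.15, 0, -0.15], "rot": [0, 0, 0], "gripper": 4.8}, {"offset": [-0.3, 0, -0.25], "rot": [0, 0, 0], "gripper": 4.8}, {"offset": [-0.4, 0, -0.3], "rot": [0, 0, 0], "gripper": 4.8}, {"offset": [-0.4, 0, -0.3], "rot": [0, 0, 0], "gripper": 4.8}, {"offset": [-0.4, 0, -0.3], "rot": [0, 0, 0], "gripper": 4.8}]'

```text
time_s: 12.35
eef_pos: [474.4, 47.1, 115.2]
ee_rot: [-0.006, 0.993, 0.1, 0.059]
force: [-0.4, 0.3, -1.0]
grip_width: 0.562
grip_force: 13.4
```

```bash
cat > q.py <<'E'
from inhand import *
def piv():
    s=sense(); c=cam("wrist"); P=cloud(c); A=R.from_quat(np.array(s["ee_rot"])[[1,2,3,0]])
    g=cv2.cvtColor(c["color"],cv2.COLOR_RGB2GRAY)
    k=cv2.HoughCircles(cv2.medianBlur(g,3),cv2.HOUGH_GRADIENT,1,60,param1=100,param2=15,minRadius=12,maxRadius=34)
    k=[x for x in (k[0] if k is not None else []) if abs(x[0]-320)<15 and x[1]<110]
    for u,v,r in k:
        w=P[int(v)-3:int(v)+4,int(u)-3:int(u)+4].reshape(-1,3); w=np.median(w,0); t=A.inv().apply(w-s["eef_pos"]); e=w-SNAP
        print("pivot px",u,v,r,"tool",t.round(1),"rel snap holder",round(e@HX+40,1),round(e@HY,1),"jaw z est",round(e[2]-12,1))
    print("t",round(s["time_s"],2),"F",np.round(s["force"],1),"width",round(s["grip_width"]*85.4,1),"grip",round(s["grip_force"],1))
    T=A.inv().apply((P-s["eef_pos"]).reshape(-1,3)).reshape(P.shape)
    for v in (215,235,255):
        r=[(u,T[v,u].round(1).tolist()) for u in (268,275,365,372)]; print(v,r)
E
python3 -c "
from q import *
piv()"
```

```text
pivot px 321.5 56.5 30.1 tool [91.5  0.4 63.1] rel snap holder -3.0 2.4 jaw z est 1.5
t 12.35 F [-0.4  0.3 -1. ] width 48.0 grip 13.4
215 [(268, [36.5, -19.2, 55.9]), (275, [36.6, -16.5, 55.6]), (365, [36.5, 16.8, 55.8]), (372, [36.3, 19.5, 56.4])]
235 [(268, [28.8, -19.4, 55.0]), (275, [29.0, -16.7, 54.6]), (365, [29.0, 16.9, 54.5]), (372, [29.1, 19.5, 54.4])]
255 [(268, [21.6, -19.4, 52.9]), (275, [21.6, -16.8, 52.8]), (365, [21.3, 17.1, 53.4]), (372, [21.0, 19.9, 54.1])]
```

Emit:
step_arm --plan '[{"offset": [-0.1, 0, 0], "rot": [0, 0, 0], "gripper": 4.7}, {"offset": [-0.1, 0, 0], "rot": [0, 0, 0], "gripper": 4.5}, {"offset": [-0.1, 0, 0], "rot": [0, 0, 0], "gripper": 4.4}, {"offset": [-0.1, 0, 0], "rot": [0, 0, 0], "gripper": 4.3}, {"offset": [-0.1, 0, 0], "rot": [0, 0, 0], "gripper": 4.2}, {"offset": [-0.1, 0, 0], "rot": [0, 0, 0], "gripper": 4.1}, {"offset": [-0.1, 0, 0], "rot": [0, 0, 0], "gripper": 4.0}, {"offset": [-0.1, 0, 0], "rot": [0, 0, 0], "gripper": 3.9}, {"offset": [-0.1, 0, 0], "rot": [0, 0, 0], "gripper": 3.9}]'

```text
time_s: 13.3
eef_pos: [473.0, 47.0, 114.8]
ee_rot: [-0.006, 0.993, 0.1, 0.058]
force: [-5.0, 1.0, -1.8]
grip_width: 0.507
grip_force: 22.8
```

```bash
python3 -c "
from q import *
piv()"
```

```text
pivot px 319.5 54.5 28.9 tool [92.2 -0.3 63.1] rel snap holder -3.8 3.3 jaw z est 1.0
t 13.3 F [-5.   1.  -1.8] width 43.3 grip 22.8
215 [(268, [36.4, -19.2, 56.2]), (275, [36.4, -16.6, 56.1]), (365, [36.4, 16.8, 56.0]), (372, [36.2, 19.5, 56.6])]
235 [(268, [28.4, -19.6, 56.0]), (275, [28.8, -16.8, 55.1]), (365, [28.5, 17.1, 55.7]), (372, [28.9, 19.6, 54.7])]
255 [(268, [21.3, -19.6, 53.6]), (275, [20.9, -17.0, 54.4]), (365, [20.8, 17.3, 54.4]), (372, [21.1, 19.8, 53.9])]
```

Stalled at 43 mm: the jaws are too far back and pressing the cap's rim. I'll ease off, advance 3.5 mm so the faces are centred on the stud, and squeeze again.

Emit:
step_arm --plan '[{"offset": [0, 0, 0], "rot": [0, 0, 0], "gripper": 4.6}, {"offset": [0, 0, 0], "rot": [0, 0, 0], "gripper": 4.9}, {"offset": [0, 0, 0], "rot": [0, 0, 0], "gripper": 4.9}, {"offset": [0, 0, 0], "rot": [0, 0, 0], "gripper": 4.9}, {"offset": [0.15, 0, 0.05], "rot": [0, 0, 0], "gripper": 4.9}, {"offset": [0.3, 0, 0.1], "rot": [0, 0, 0], "gripper": 4.9}, {"offset": [0.35, 0, 0.12], "rot": [0, 0, 0], "gripper": 4.9}, {"offset": [0.35, 0, 0.12], "rot": [0, 0, 0], "gripper": 4.9}]'

```text
time_s: 14.15
eef_pos: [477.1, 47.7, 114.3]
ee_rot: [-0.006, 0.993, 0.1, 0.059]
force: [-0.4, -0.3, -1.6]
grip_width: 0.572
grip_force: 13.3
```

```bash
python3 -c "
from q import *
piv()"
```

```text
pivot px 321.5 57.5 30.1 tool [91.2  0.5 63. ] rel snap holder -0.6 2.4 jaw z est 0.5
t 14.15 F [-0.4 -0.3 -1.6] width 48.9 grip 13.3
215 [(268, [36.4, -19.2, 56.1]), (275, [36.7, -16.5, 55.4]), (365, [36.3, 16.9, 56.4]), (372, [36.8, 19.3, 55.0])]
235 [(268, [29.2, -19.3, 54.0]), (275, [29.1, -16.7, 54.4]), (365, [29.2, 16.9, 54.1]), (372, [28.9, 19.6, 54.8])]
255 [(268, [21.5, -19.5, 53.2]), (275, [21.1, -17.0, 53.9]), (365, [21.0, 17.2, 54.2]), (372, [21.6, 19.7, 52.9])]
```

Emit:
step_arm --plan '[{"offset": [0, 0, 0], "rot": [0, 0, 0], "gripper": 4.7}, {"offset": [0, 0, 0], "rot": [0, 0, 0], "gripper": 4.5}, {"offset": [0, 0, 0], "rot": [0, 0, 0], "gripper": 4.4}, {"offset": [0, 0, 0], "rot": [0, 0, 0], "gripper": 4.3}, {"offset": [0, 0, 0], "rot": [0, 0, 0], "gripper": 4.2}, {"offset": [0, 0, 0], "rot": [0, 0, 0], "gripper": 4.1}, {"offset": [0, 0, 0], "rot": [0, 0, 0], "gripper": 4.0}, {"offset": [0, 0, 0], "rot": [0, 0, 0], "gripper": 4.0}]'

```text
time_s: 15.0
eef_pos: [476.6, 47.5, 114.1]
ee_rot: [-0.006, 0.993, 0.1, 0.058]
force: [-4.2, -1.9, -1.8]
grip_width: 0.469
grip_force: 16.6
```

```bash
python3 -c "
from q import *
piv()"
```

```text
pivot px 326.5 54.5 33.4 tool [92.3  2.2 63.5] rel snap holder -0.1 0.6 jaw z est -0.1
t 15.0 F [-4.2 -1.9 -1.8] width 40.0 grip 16.6
215 [(268, [35.8, -19.5, 57.8]), (275, [36.5, -16.6, 55.9]), (365, [35.8, 17.1, 57.8]), (372, [36.2, 19.5, 56.6])]
235 [(268, [28.3, -19.6, 56.3]), (275, [28.6, -16.9, 55.7]), (365, [28.8, 17.0, 55.0]), (372, [28.4, 19.8, 56.0])]
255 [(268, [20.0, -20.0, 56.1]), (275, [20.5, -17.1, 55.1]), (365, [21.0, 17.2, 54.2]), (372, [20.1, 20.2, 55.9])]
```

It is giving way now (40.0 mm at 16.6 N). I'll keep closing.

Emit:
step_arm --plan '[{"offset": [0, 0, 0], "rot": [0, 0, 0], "gripper": 3.9}, {"offset": [0, 0, 0], "rot": [0, 0, 0], "gripper": 3.8}, {"offset": [0, 0, 0], "rot": [0, 0, 0], "gripper": 3.7}, {"offset": [0, 0, 0], "rot": [0, 0, 0], "gripper": 3.6}, {"offset": [0, 0, 0], "rot": [0, 0, 0], "gripper": 3.5}, {"offset": [0, 0, 0], "rot": [0, 0, 0], "gripper": 3.4}, {"offset": [0, 0, 0], "rot": [0, 0, 0], "gripper": 3.3}, {"offset": [0, 0, 0], "rot": [0, 0, 0], "gripper": 3.2}, {"offset": [0, 0, 0], "rot": [0, 0, 0], "gripper": 3.2}, {"offset": [0, 0, 0], "rot": [0, 0, 0], "gripper": 3.2}]'

```text
time_s: 16.05
eef_pos: [477.0, 47.6, 114.3]
ee_rot: [-0.006, 0.993, 0.1, 0.059]
force: [0.2, -4.2, -0.8]
grip_width: 0.386
grip_force: 22.1
```

```bash
python3 -c "
from q import *
piv()"
```

```text
pivot px 322.5 51.5 30.1 tool [93.3  0.8 64.6] rel snap holder 1.6 2.0 jaw z est -0.7
t 16.05 F [ 0.2 -4.2 -0.8] width 32.9 grip 22.1
215 [(268, [34.9, -19.8, 60.2]), (275, [35.9, -16.8, 57.6]), (365, [36.3, 16.9, 56.4]), (372, [35.9, 19.7, 57.4])]
235 [(268, [3.9, -28.6, 114.5]), (275, [27.6, -17.2, 58.0]), (365, [28.0, 17.3, 56.9]), (372, [3.4, 29.2, 115.6])]
255 [(268, [-8.3, -29.2, 114.4]), (275, [19.7, -17.3, 56.7]), (365, [19.8, 17.6, 56.5]), (372, [-8.3, 29.6, 114.4])]
```

Snapped: 32.9 mm matches a shut stud. Releasing gently and backing off.

Emit:
step_arm --plan '[{"offset": [0, 0, 0], "rot": [0, 0, 0], "gripper": 3.6}, {"offset": [0, 0, 0], "rot": [0, 0, 0], "gripper": 4.0}, {"offset": [0, 0, 0], "rot": [0, 0, 0], "gripper": 4.4}, {"offset": [0, 0, 0], "rot": [0, 0, 0], "gripper": 4.8}, {"offset": [0, 0, 0], "rot": [0, 0, 0], "gripper": 5.2}, {"offset": [0, 0, 0], "rot": [0, 0, 0], "gripper": 5.4}, {"offset": [0, 0, 0], "rot": [0, 0, 0], "gripper": 5.4}, {"offset": [0, 0, 0], "rot": [0, 0, 0], "gripper": 5.4}]'

```text
time_s: 16.9
eef_pos: [476.9, 47.6, 114.3]
ee_rot: [-0.006, 0.993, 0.1, 0.059]
force: [0.0, -0.6, -1.6]
grip_width: 0.634
grip_force: 12.5
```

```bash
python3 -c "
from q import *
piv(); c,T,n=inhand()"
```

```text
pivot px 320.5 58.5 30.1 tool [90.8  0.1 61.5] rel snap holder -1.3 2.8 jaw z est 2.0
t 16.9 F [ 0.  -0.6 -1.6] width 54.1 grip 12.5
215 [(268, [36.9, -19.0, 54.8]), (275, [36.7, -16.5, 55.2]), (365, [37.0, 16.6, 54.4]), (372, [36.8, 19.2, 54.8])]
235 [(268, [29.2, -19.3, 54.2]), (275, [28.9, -16.8, 55.0]), (365, [29.3, 16.9, 53.9]), (372, [29.6, 19.4, 53.2])]
255 [(268, [22.2, -19.3, 51.7]), (275, [21.2, -16.9, 53.7]), (365, [21.7, 17.0, 52.7]), (372, [21.7, 19.6, 52.6])]
handle -1 1788 y -27.3 -15.3 z fit slope [ 0.095 50.756] z@20 52.7
handle 1 1789 y 15.3 27.2 z fit slope [ 0.099 50.706] z@20 52.7
ring 2324 [90.4  0.8 63.2] [90.  -0.1 71.2]
```

Emit:
step_arm --plan '[{"offset": [-0.4, 0, -0.05], "rot": [0, 0, 0], "gripper": 5.4}, {"offset": [-1.0, 0, -0.12], "rot": [0, 0, 0], "gripper": 5.4}, {"offset": [-1.6, 0, -0.19], "rot": [0, 0, 0], "gripper": 5.4}, {"offset": [-2.2, 0, -0.26], "rot": [0, 0, 0], "gripper": 5.4}, {"offset": [-3, 0, -0.36], "rot": [0, 0, 0], "gripper": 5.4}, {"offset": [-4, 0, -0.48], "rot": [0, 0, 0], "gripper": 5.4}, {"offset": [-5, 0, -0.6], "rot": [0, 0, 0], "gripper": 5.4}, {"offset": [-6, 0, -0.71], "rot": [0, 0, 0], "gripper": 5.4}, {"offset": [-7, 0, -0.83], "rot": [0, 0, 0], "gripper": 5.4}, {"offset": [-7, 0, -0.83], "rot": [0, 0, 0], "gripper": 5.4}]'

```text
time_s: 18.0
eef_pos: [406.7, 33.5, 114.2]
ee_rot: [-0.006, 0.993, 0.1, 0.059]
force: [0.6, 0.2, -1.9]
grip_width: 0.635
grip_force: 12.5
```

Run:
```python
from q import *
jaw(); 
import pickle
t=cam("top"); t0=pickle.load(open("c0.pkl","rb"))["top"]
d=cv2.absdiff(t["color"],t0["color"]).max(2)
print("holder zone diff",(d[100:180,265:325]>30).sum())
# ear/brass
for k in(t0,t):
    h=cv2.cvtColor(k["color"],cv2.COLOR_RGB2HSV)[155:185,290:320]; m=(h[:,:,0]>10)&(h[:,:,0]<30)&(h[:,:,1]>90)&(h[:,:,2]>70); print("brass px",m.sum())
    f=k["color"].max(2)[105:172,270:322]<85; ys,xs=np.nonzero(f); print("foot centroid",xs.mean().round(2)+270,ys.mean().round(2)+105)
# free desk: top-view eraser / marker positions
for uv in[(315,254),(240,265),(423,229),(411,229),(205,240)]: print(uv,onplane(t,uv,5)[0].round(0))
```

```text
t 18.0 width 54.3 F 12.5 [ 0.6  0.2 -1.9] slope 0.091 0.103 b 50.6 ys [-26.9  27.1] piv [90.4  0.8]
jaw [541.1  60.   54.6] rel snap holder xyz [-73.5, 2.2, 4.6] pliers pitch deg 1.19 yaw 11.47 roll -0.02
tool-axes shift per holder +x,+y,+z: [[0.993, -0.0, 0.118], [-0.001, -1.0, 0.0], [0.118, -0.0, -0.993]]
holder zone diff 24
brass px 6
foot centroid 295.92 138.02
brass px 0
foot centroid 295.9 138.04
(315, 254) [402.  41.   5.]
(240, 265) [377. 224.   5.]
(423, 229) [ 462. -224.    5.]
(411, 229) [ 462. -195.    5.]
(205, 240) [438. 312.   5.]
```

The brass is hidden (stud shut) and the holder has not moved. I'll carry the pliers back to their original free spot.

Emit:
step_arm --plan '[{"offset": [0, 0, -0.8], "rot": [0, 0, 0], "gripper": 5.4}, {"offset": [-0.3, 1, -2.2], "rot": [0, 0, 0], "gripper": 5.4}, {"offset": [-0.8, 3, -3.6], "rot": [-0.35, 0, 3], "gripper": 5.4}, {"offset": [-1.5, 6, -4.7], "rot": [-0.7, 0, 6], "gripper": 5.4}, {"offset": [-2.3, 9, -5.3], "rot": [-1.05, 0, 9], "gripper": 5.4}, {"offset": [-3.1, 12.2, -5.5], "rot": [-1.5, 0, 12.5], "gripper": 5.4}, {"offset": [-3.9, 15.4, -5.5], "rot": [-1.9, 0, 16], "gripper": 5.4}, {"offset": [-4.7, 18.6, -5.5], "rot": [-2.3, 0, 19.5], "gripper": 5.4}, {"offset": [-5.5, 21.8, -5.5], "rot": [-2.7, 0, 23], "gripper": 5.4}, {"offset": [-6.3, 25, -5.5], "rot": [-3.1, 0, 26], "gripper": 5.4}, {"offset": [-7, 27.8, -5.5], "rot": [-3.4, 0, 28.5], "gripper": 5.4}, {"offset": [-7.4, 29.2, -5.5], "rot": [-3.6, 0, 30.3], "gripper": 5.4}]'

```text
time_s: 19.3
eef_pos: [387.7, -270.6, 160.6]
ee_rot: [0.01, 0.984, -0.166, 0.059]
force: [-0.5, 0.1, -2.5]
grip_width: 0.633
grip_force: 12.5
```

Emit:
step_arm --plan '[{"offset": [0, 0, 0], "rot": [0, 0, 0], "gripper": 5.4}, {"offset": [0, 0, 0], "rot": [0, 0, 0], "gripper": 5.4}]'

```text
time_s: 19.5
eef_pos: [387.7, -267.6, 160.1]
ee_rot: [0.009, 0.985, -0.164, 0.058]
force: [0.1, -0.2, -2.2]
grip_width: 0.632
grip_force: 12.5
```

Run:
```python
from q import *
jaw(); go([387,-269,75],-19)
s=sense();A=R.from_quat(np.array(s["ee_rot"])[[1,2,3,0]]);print(s["eef_pos"],A.inv().apply([0,0,-1]))
```

```text
Traceback (most recent call last):
  File "inhand.py", line 29, in jaw
    p=T[g]; lo,hi=np.percentile(p[:,:2],[1,99],axis=0); piv=(lo+hi)/2
                  ~~~~~~~~~~~~~^^^^^^^^^^^^^^^^^^^^^^^
IndexError: index -1 is out of bounds for axis 0 with size 0
```

Run:
```python
from q import *
inhand(); piv(); go([387,-269,75],-19)
s=sense();A=R.from_quat(np.array(s["ee_rot"])[[1,2,3,0]]);print(s["eef_pos"],A.inv().apply([0,0,-1]))
```

```text
handle -1 1697 y -27.5 -15.5 z fit slope [ 0.096 50.728] z@20 52.6
handle 1 1785 y 15.0 27.0 z fit slope [ 0.099 50.715] z@20 52.7
ring 2234 [90.2  0.6 63.2] [90.2 -0.1 70.2]
pivot px 324.5 59.5 31.0 tool [90.5  1.2 61.2] rel snap holder -165.8 -338.2 jaw z est 48.0
t 19.6 F [-0.7  0.5 -2. ] width 54.3 grip 12.5
215 [(268, [36.7, -19.3, 55.1]), (275, [36.9, -16.7, 54.5]), (365, [36.7, 16.5, 55.2]), (372, [36.9, 19.0, 54.7])]
235 [(268, [29.3, -19.5, 53.8]), (275, [29.2, -16.9, 54.1]), (365, [29.4, 16.5, 53.4]), (372, [29.0, 19.3, 54.3])]
255 [(268, [21.8, -19.6, 52.4]), (275, [20.8, -17.3, 54.3]), (365, [21.9, 16.7, 52.2]), (372, [21.0, 19.6, 53.9])]
t 19.65 tcp [ 387.8 -267.4  160.2] offset [-1.03  0.18  8.46] rot [-0.03 -6.78  0.07]
[ 387.84046156 -267.42086263  160.19693939] [-1.18067917e-01  5.12397197e-04  9.93005390e-01]
```

Emit:
step_arm --plan '[{"offset": [-0.12, 0, 1], "rot": [0, -0.3, 0], "gripper": 5.4}, {"offset": [-0.36, 0, 3], "rot": [0, -0.3, 0], "gripper": 5.4}, {"offset": [-0.6, 0, 5], "rot": [0, -0.3, 0], "gripper": 5.4}, {"offset": [-0.8, 0, 6.7], "rot": [0, -0.3, 0], "gripper": 5.4}, {"offset": [-0.92, 0, 7.7], "rot": [0, -0.3, 0], "gripper": 5.4}, {"offset": [-0.97, 0, 8.1], "rot": [0, -0.3, 0], "gripper": 5.4}, {"offset": [-0.99, 0, 8.3], "rot": [0, -0.3, 0], "gripper": 5.4}, {"offset": [-1.0, 0, 8.4], "rot": [0, -0.3, 0], "gripper": 5.4}, {"offset": [-1.0, 0, 8.4], "rot": [0, -0.3, 0], "gripper": 5.4}, {"offset": [-1.0, 0, 8.4], "rot": [0, -0.3, 0], "gripper": 5.4}]'

```text
time_s: 20.65
eef_pos: [387.9, -268.6, 75.9]
ee_rot: [0.01, 0.985, -0.165, 0.056]
force: [-0.3, 0.9, -2.0]
grip_width: 0.636
grip_force: 12.5
```

Emit:
step_arm --plan '[{"offset": [0, 0, 0.05], "rot": [0, 0, 0], "gripper": 5.4}, {"offset": [0, 0, 0.1], "rot": [0, 0, 0], "gripper": 5.4}, {"offset": [0, 0, 0.15], "rot": [0, 0, 0], "gripper": 5.4}, {"offset": [0, 0, 0.15], "rot": [0, 0, 0], "gripper": 5.4}]'

```text
time_s: 21.05
eef_pos: [387.9, -268.5, 74.0]
ee_rot: [0.009, 0.985, -0.165, 0.056]
force: [-1.6, -0.1, -1.0]
grip_width: 0.635
grip_force: 12.5
```

Contact is starting. I'll open gently, then rise.

Emit:
step_arm --plan '[{"offset": [0, 0, 0], "rot": [0, 0, 0], "gripper": 5.7}, {"offset": [0, 0, 0], "rot": [0, 0, 0], "gripper": 5.9}, {"offset": [0, 0, 0], "rot": [0, 0, 0], "gripper": 6.1}, {"offset": [0, 0, 0], "rot": [0, 0, 0], "gripper": 6.3}, {"offset": [0, 0, 0], "rot": [0, 0, 0], "gripper": 6.6}, {"offset": [0, 0, 0], "rot": [0, 0, 0], "gripper": 7.2}, {"offset": [0, 0, 0], "rot": [0, 0, 0], "gripper": 8.0}, {"offset": [0, 0, 0], "rot": [0, 0, 0], "gripper": 8.5}, {"offset": [0, 0, 0], "rot": [0, 0, 0], "gripper": 8.5}]'

```text
time_s: 21.95
eef_pos: [387.9, -268.5, 74.0]
ee_rot: [0.009, 0.985, -0.165, 0.056]
force: [0.2, 0.1, -0.7]
grip_width: 0.996
grip_force: 0.0
```

Emit:
step_arm --plan '[{"offset": [-0.1, 0, -1], "rot": [0, 0, 0], "gripper": 8.5}, {"offset": [0.3, 0, -3], "rot": [0, 0, 0], "gripper": 8.5}, {"offset": [0.6, 0, -6], "rot": [0, 0, 0], "gripper": 8.5}, {"offset": [1, 0, -10], "rot": [0, 0, 0], "gripper": 8.5}, {"offset": [1.5, 0, -14], "rot": [0, 0, 0], "gripper": 8.5}, {"offset": [2, 0, -18], "rot": [0, -3, 0], "gripper": 8.5}, {"offset": [2, 0, -18], "rot": [0, -6.4, 0], "gripper": 8.5}, {"offset": [2, 0, -18], "rot": [0, -6.4, 0], "gripper": 8.5}, {"offset": [2, 0, -18], "rot": [0, -6.4, 0], "gripper": 8.5}, {"offset": [2, 0, -18], "rot": [0, -6.4, 0], "gripper": 8.5}]'

```text
time_s: 22.95
eef_pos: [387.0, -268.1, 254.4]
ee_rot: [-0.001, 0.986, -0.165, 0.001]
force: [-0.2, 0.2, 0.4]
grip_width: 0.997
grip_force: 0.0
```

Run:
```python
from h import *
import pickle
c=cam("wrist"); P=cloud(c); mx=c["color"].max(2)
m=((mx<60)&(P[:,:,2]<40)&(P[:,:,2]>5)&(c["depth"]>0)).astype(np.uint8)
n,l,st,ce=cv2.connectedComponentsWithStats(m)
for i in range(1,n):
    if st[i,4]>400:
        p=P[l==i]; p=p[p[:,2]>np.percentile(p[:,2],30)]; A=np.c_[p[:,:2]-p[:,:2].mean(0),np.ones(len(p))]; print(st[i],p.mean(0).round(1),"tilt",np.linalg.lstsq(A,p[:,2],rcond=None)[0].round(3))
for uv in[(300,60),(320,60),(320,80),(320,100)]: print(uv,P[uv[1],uv[0]].round(1))
t=cam("top");t0=pickle.load(open("c0.pkl","rb"))["top"]
d=(cv2.absdiff(t["color"],t0["color"]).max(2)>40).astype(np.uint8)
n,l,st,ce=cv2.connectedComponentsWithStats(d)
for i in range(1,n):
    if st[i,4]>15: print("diff",st[i])
```

```text
[ 629    0   11  181 1610] [ 377.  -542.3   10.8] tilt [ 0.013  0.201 10.845]
[  32    3  184  131 1369] [ 546.5 -125.6   18.1] tilt [-0.064  0.113 18.071]
[ 341  129   16   97 1371] [ 386.6 -294.2   23.8] tilt [-0.     0.    23.811]
[ 285  130   15   95 1297] [ 402.9 -247.1   23.8] tilt [-2.0000e-03 -8.0000e-03  2.3828e+01]
(300, 60) [ 4.909e+02 -2.860e+02  2.000e-01]
(320, 60) [ 483.9 -301.3   22.8]
(320, 80) [ 470.1 -296.6   21.3]
(320, 100) [ 455.1 -291.4   -1.9]
diff [  404   210   173   141 10865]
diff [450 219   9   4  16]
diff [450 222  16   8  27]
diff [435 237   7   5  18]
diff [556 248  20  46 535]
diff [426 254   5  13  31]
diff [564 271  25  30 387]
diff [ 281  302  119   44 1835]
diff [ 179  323  113   77 4831]
diff [ 407  337  106   38 2570]
diff [542 340   8   5  17]
diff [ 499  340  141   60 4342]
diff [395 352   7   9  19]
diff [290 357  19  22 133]
diff [322 366  14  14  30]
diff [635 370   5  12  37]
diff [309 383  36  17 300]
```

The pliers lie flat and are released. The bystanders and holder are unchanged, and the stud is shut. Handing in.

```bash
python3 -c "
from rig import *
print(finish_job())"
```

```text
the job is handed in; nothing more can be done
None
```

I handed the job in; the hand-in returned no verdict. My last checks showed the stud snapped shut, the pliers flat and released back at their starting spot, and the holder and bystanders unmoved, but I viewed 11 pictures, one over the limit of 10.

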